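# Unhook the red welding bracket and stand it on the base plate

## Task

Take the red bracket off the screw it hangs on: lift it until the screw head lines up with the big part of its keyhole, pull it straight off the rack, then stand it upright on its foot near the middle of the rusty base plate, foot wholly on the plate. Set it down rather than dropping it, and leave the yellow bracket hanging undisturbed.

Things in the scene. Friction and masses are not known exactly. Their poses are not given: they have to be found in the camera images.
- red_bracket: Red L bracket, 0.3-0.56 kg, hung by a keyhole on either screw of the rack. Origin: centre of its foot's underside; z up, x away from the rack. Sizes mm: foot 70 (x) by 90, 8 thick; wall 8 thick at x -35 to -27, 90 wide, up to z 130; in its plane on top a grip tab 30 wide, z 130 to 175, to pinch from above. Keyhole at y 0: hole 40 wide, z 30 to 70, lower corners cut; slot 14 wide above, to z 84.
- yellow_bracket: Yellow bracket, same shape and axes, on the other screw: it stays hanging. Of both: hung, the foot is about 45 mm above the bench and the screw shank sits at the bracket's z 80, in the slot's top. Raising it 30 mm (22 to 38 works) puts the screw head in the big hole; pulling it 35 mm or more along the rack's +x then clears the head. Only the tab and wall top rise above the board.
- rack: Fixed upright blue board 310 wide (y), 12 thick, 150 high; its steel base reaches 90 mm behind it (-x). Origin: on the board's front face, mid width, at bench level; z up, x out of the front along the screws, away from the robot within about 20 degrees. Screws at y -75 and +75 mm, 125 mm up: shank 8 mm diameter, brass-coloured head 20 mm diameter at x 14 to 20. Hung brackets are parallel to it.
- base_plate: Fixed rust-brown octagonal steel plate flat on the bench, 220 mm across flats, 8 mm thick. Origin: centre of its underside, z up. It lies to the left or right, the rack on the other side.
There are look-alikes about, which are no part of the job. Several things have the shape of the base_plate; the one meant has the colours described above.

How it is judged:
By the outcome, as a careful person would: the job done as asked, in the order asked, and still so for the second after the job is handed in, with the robot touching nothing.
It also fails if it takes over 42 s, if anything falls off the work surface, if the arm or the gripper's body presses on something with over 40 N, if the wrist force passes 120 N, or if a joint passes its speed limit or range.

## Robot

A 7-joint arm with a two-finger parallel gripper is mounted at the origin on the work surface. World frame = base frame: x ahead of the robot, y to its left, z up, the work surface at z = 0. Lengths are in m, angles in rad, forces in N, time in s.
With the tool pointing down it reaches from about 0.375 to 0.925 m from the base axis. Payload 3.1 kg.
Tool frame: the origin (TCP) lies at the very end of the fingers, on their centre line; the grasp point (between the pads) lies 19 mm behind it; z points along the fingers, y is the line along which they close (so a half turn about z gives the same grasp; the last joint's range is limited). The gripper opens to 85 mm and grips with 20 to 120 N. Pads are 22 mm wide; open, the fingers measure 114 mm over their backs; the gripper's body (76 mm by 85 mm) begins 54 mm behind the grasp point. The pads swing forward as they close: fully open they stand 13 mm farther back than shut.
Start: joints at [1.243, 0.383, 0.044, 1.598, -0.018, 1.161, -0.05], TCP at [0.148, -0.633, 0.231] pointing down, gripper open.
Joint ranges: [-2.61, 2.61], [-0.41, 2.15], [-1.48, 1.57], [0, 2.5], [-1.57, 4.71], [0.05, 1.97], [-2.85, 2.85]. Speed limits (rad/s): [2.79, 2.79, 3.14, 3.14, 3.14, 3.14, 3.14].

## Interface

Orientations are given as [roll, pitch, yaw] about the fixed x, y, z axes, in that order (R = Rz(yaw) Ry(pitch) Rx(roll)).
In Python, from bench import move_ptp, servo_line, goto_joints, grip, dwell, solve_ik, get_image, PlanningError, close_job, current_time, current_qpos, current_dq, current_joint_efforts, current_tcp_pos, current_tcp_rot, current_ft_force, current_wrist_torque, current_grip_width, current_grasp_force gives the robot as it stands. Calls block until the motion is done:
- move_ptp(position, orientation): joint-space move of the TCP to a pose.
- servo_line(position, speed=0.15, orientation=None): straight line of the TCP; orientation=None keeps the orientation; speed is the mean speed in m/s.
- goto_joints(angles): joint-space move.
- grip(opening, newtons=None): finger opening in m; newtons is the grip in N (None keeps the last); returns when the fingers have stopped.
- dwell(seconds).
- solve_ik(position, orientation): joint angles nearest the present ones, or None.
- get_image(name): name is "side" or "top"; returns a dict with "img" (420x560x3 uint8, blue, green, red), "z_map" (420x560 float32, m along the optical axis (not along the pixel's ray), 0 where there is no reading), "fov_y" (degrees; the focal length in pixels is half the picture's height over the tangent of half this angle, whatever the lens; pixels are square), "cx", "cy" (the principal point, pixels), "k1" (the pictures are not rectified: a ray, as slopes to the right and down, at radius r is drawn at 1 + k1 r^2 times it, then the intrinsics apply), "R" (3x3) and "t" (3): a world point X has camera coordinates R X + t. Camera axes: x right, y down, z forward; pixel columns grow to the right and rows downward; lengths in m; the calibration is good to about 2 mm. A picture is of the moment at which its call begins.
A pose or a line that the arm cannot do raises PlanningError and nothing moves.
- close_job(): hands the job in; it is judged then, once.
Readings, each from a call of its own:
- current_time(): time.
- current_qpos(): joint angles.
- current_dq(): joint speeds.
- current_joint_efforts(): joint torques, N m.
- current_tcp_pos(): TCP position.
- current_tcp_rot(): TCP orientation.
- current_ft_force(): force on the tool from outside, world axes, zero at the start.
- current_wrist_torque(): the same for the moment, N m.
- current_grip_width(): finger opening in m.
- current_grasp_force(): force on a finger pad.
Only numpy, scipy, OpenCV 4.12 (cv2) and the standard library are available. Lean on these libraries where they do the work, as an engineer would, in place of code of your own. Each camera call takes 0.05 s, during which the arm holds its last target. There are 200 camera calls.

## Working session

There is one attempt and no reset: what is moved stays moved. The work goes in short steps, each a Python script; the robot and the scene stay as the last script left them, time stands still between calls to the robot, and variables do not carry over. Pictures are saved under pics/ and viewed, at most 10 in all, crops included, and the job is handed in when it is done.

```bash
mkdir -p pics; cat > h.py <<'E'
import numpy as np, cv2
from bench import *
def cam(n):
    d=get_image(n); d['f']=210/np.tan(np.radians(d['fov_y'])/2); d['K']=np.array([[d['f'],0,d['cx']],[0,d['f'],d['cy']],[0,0,1]]); return d
def pts(d,uv,z=None,plane=None):
    """world points from pixels (u,v), by depth map or a horizontal plane height"""
    uv=np.array(uv,float).reshape(-1,2); D=np.array([d['k1'],0,0,0,0])
    s=cv2.undistortPoints(uv.reshape(-1,1,2),d['K'],D).reshape(-1,2)
    r=np.c_[s,np.ones(len(s))]; R=np.array(d['R']); t=np.array(d['t'])
    if plane is None:
        zz=d['z_map'][uv[:,1].round().astype(int),uv[:,0].round().astype(int)]
        return (r*zz[:,None]-t)@R
    c=-R.T@t; w=r@R; return c+w*((plane-c[2])/w[:,2])[:,None]
E
python3 - <<'E'
from h import *
for n in('side','top'):
    d=cam(n); np.savez(n+'.npz',**d); cv2.imwrite(f'pics/{n}0.png',d['img']); print(n,d['fov_y'],d['k1'],(-np.array(d['R']).T@d['t']).round(3))
print(current_time(),current_tcp_rot())
E
```

```text
side 57.61516886767394 -0.07164686457198878 [0.101 0.646 0.791]
top 42.518802290317275 -0.2070092715409954 [ 0.268 -0.063  1.5  ]
0.1 [-3.13912506e+00  1.22615182e-04  2.29941481e-01]
```

View pics/top0.png

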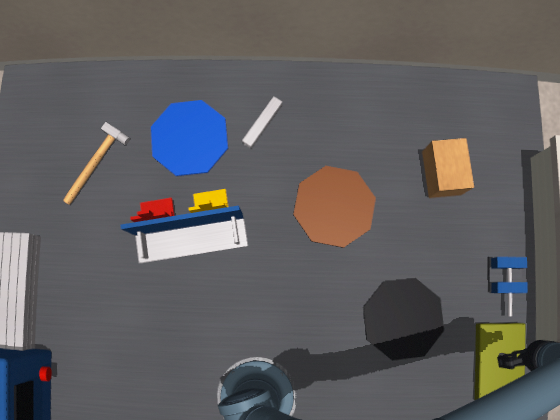

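View pics/side0.png

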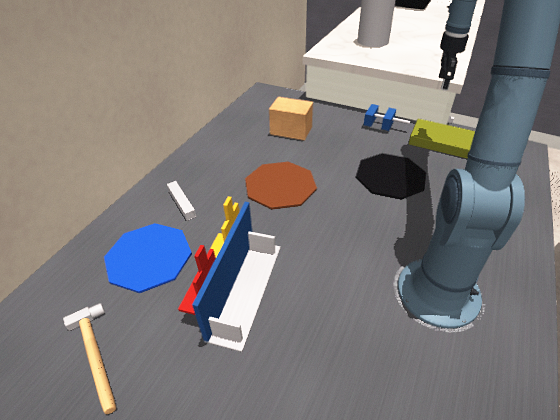

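The top view shows the red bracket at (155,208) and the yellow one at (210,198). The plate candidates are blue (190,137), rust (335,207) and black (403,318). By the description I choose rust and the red bracket. Next I measure and check a close crop.

```bash
cat > seg.py <<'E'
from h import *
def masked(d,name):
    hsv=cv2.cvtColor(d['img'],cv2.COLOR_BGR2HSV); H,S,V=cv2.split(hsv)
    m={'red':((H<5)|(H>175))&(S>190)&(V>70),'yellow':(H>22)&(H<29)&(S>190)&(V>90),'blue':(H>100)&(H<125)&(S>120),'rust':(H>5)&(H<15)&(S>120)}[name]
    v,u=np.nonzero(m&(d['z_map']>0)); uv=np.c_[u,v]; return uv,pts(d,uv)
E
python3 - <<'E'
from seg import *
for n in('top','side'):
    d=dict(np.load(n+'.npz'))
    uv,P=masked(d,'rust'); k=(P[:,2]<.02)&(abs(P[:,2]-.008)<.008)
    r=cv2.minEnclosingCircle(P[k][:,:2].astype(np.float32)); print(n,'plate',P[k].mean(0).round(4),r)
    uv,P=masked(d,'blue'); k=(abs(P[:,2]-.15)<.006)&(P[:,1]>-.05)
    print('boardtop',k.sum(),cv2.minAreaRect(P[k][:,:2].astype(np.float32)),P[k][:,2].mean())
    for c in('red','yellow'):
        uv,P=masked(d,c);P=P[(P[:,1]>-.05)&(P[:,1]<.5)]
        for lo,hi in((.035,.065),(.165,.19),(.205,.235)):
            k=(P[:,2]>lo)&(P[:,2]<hi); 
            if k.sum()>4: print(c,lo,k.sum(),cv2.minAreaRect(P[k][:,:2].astype(np.float32)),P[k].mean(0).round(4),P[k][:,2].max())
t=np.load('top.npz')['img'][170:270,110:260]; s=np.load('side.npz')['img'][190:340,170:290]
cv2.imwrite('pics/crop.png',np.hstack([cv2.resize(t,(450,300)),cv2.resize(s,(240,300))]))
E
```

```text
top plate [ 0.5335 -0.2048  0.0094] ((0.57118821144104, -0.2923848330974579), 0.21122221648693085)
boardtop 637 ((0.2864895462989807, 0.37918296456336975), (0.18556973338127136, 0.7625070214271545), 45.94326400756836) 0.15075023808551963
red 0.035 363 ((0.5075494050979614, 0.28659945726394653), (0.049066752195358276, 0.08996791392564774), 7.139800071716309) [0.5137 0.2814 0.0532] 0.06465737921422143
red 0.165 109 ((0.4677865505218506, 0.27902892231941223), (0.009592020884156227, 0.08742306381464005), 12.046029090881348) [0.4676 0.275  0.1763] 0.1899401582768034
red 0.205 61 ((0.46875202655792236, 0.2795528769493103), (0.009110123850405216, 0.030075756832957268), 10.920778274536133) [0.4685 0.2776 0.2178] 0.22633130039565866
yellow 0.035 356 ((0.5336130857467651, 0.13910643756389618), (0.05073511600494385, 0.08870398253202438), 10.127461433410645) [0.5426 0.1369 0.0535] 0.061936583941157176
yellow 0.165 116 ((0.49487635493278503, 0.1315712034702301), (0.010008074343204498, 0.08754948526620865), 11.258079528808594) [0.4945 0.1303 0.1758] 0.18949513794058975
yellow 0.205 57 ((0.49614655
[... 678 characters left out ...]
2875 0.1747] 0.1897042990858707
red 0.205 102 ((0.46707600355148315, 0.2822642922401428), (0.009932957589626312, 0.031705692410469055), 12.446202278137207) [0.4657 0.2848 0.2153] 0.22147413111007738
yellow 0.035 50 ((0.5459189414978027, 0.1319192796945572), (0.023768922314047813, 0.0622280053794384), 12.608683586120605) [0.5461 0.1292 0.0511] 0.05400707505021782
yellow 0.165 21 ((0.49333763122558594, 0.13099120557308197), (0.007074957713484764, 0.08776868134737015), 11.379344940185547) [0.4915 0.1348 0.176 ] 0.18681862321750595
yellow 0.205 8 ((0.4918866455554962, 0.13307911157608032), (0.0019388918299227953, 0.02337821014225483), 12.05781364440918) [0.4921 0.1328 0.2198] 0.22190464928178985
```

View pics/crop.png

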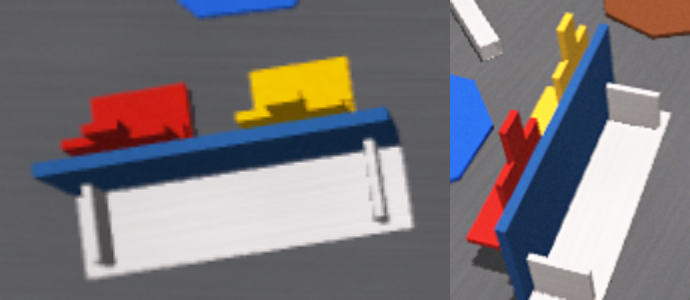

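The crop confirms the choice: the red bracket hangs at the left end of the board, with its tab at (108,130) in the crop and nothing else near it. The rack is yawed about +10.5°, with the red tab at about (0.468, 0.281). Next I check reach.

```bash
cat > plan.py <<'E'
from seg import *
yaw=0.183; n=np.array([np.cos(yaw),np.sin(yaw),0]); tab=np.array([.468,.281,0])
E
python3 - <<'E'
from plan import *
for s in('top','side'):
    d=dict(np.load(s+'.npz')); uv,P=masked(d,'rust'); m=np.zeros((420,560),np.uint8); m[uv[:,1],uv[:,0]]=1
    _,L,st,c=cv2.connectedComponentsWithStats(m); i=L[207,335] if s=='top' else L[185,280]
    Q=P[L[uv[:,1],uv[:,0]]==i]; print(s,cv2.minEnclosingCircle(Q[:,:2].astype(np.float32)),Q.mean(0).round(4))
Z=np.array([0,0,1]); pc=np.array([.533,-.205,0])-.031*n
for y in(yaw+np.pi/2,yaw-np.pi/2):
    for p in(np.array([.45,-.2,.4]),tab+.3*Z,tab+.174*Z,tab+.204*Z,tab+.055*n+.204*Z,tab+.055*n+.4*Z,pc+.4*Z,pc+.137*Z):
        q=solve_ik(list(p),[np.pi,0,y]); print(None if q is None else np.round(q,2))
E
```

```text
top ((0.5339986681938171, -0.20509110391139984), 0.11734496802091599) [ 0.5332 -0.2043  0.0096]
side ((0.5350944995880127, -0.19885553419589996), 0.12193883210420609) [ 0.5278 -0.194   0.0068]
[ 0.84 -0.   -0.5   1.71 -0.    1.44  0.52]
[ 0.28  0.27 -1.04  1.73  0.24  1.28 -0.63]
[ 0.38  0.58 -1.25  1.86  0.6   1.16 -0.91]
[ 0.31  0.44 -1.12  1.84  0.43  1.14 -0.78]
[ 0.34  0.65 -1.25  1.71  0.65  1.27 -0.88]
[ 0.23  0.34 -1.04  1.46  0.29  1.5  -0.62]
[ 0.79  0.11 -0.51  1.6   0.06  1.44  0.46]
[ 0.77  0.34 -0.52  1.91  0.21  0.94  0.33]
[ 0.62 -0.01 -0.29  1.72 -0.    1.44 -2.62]
[ 0.41  0.36 -1.23  1.73  0.35  1.31  2.43]
[ 0.37  0.56 -1.24  1.86  0.59  1.15  2.24]
[ 0.38  0.5  -1.23  1.84  0.52  1.18  2.3 ]
[ 0.34  0.64 -1.24  1.71  0.64  1.26  2.27]
[ 0.34  0.43 -1.24  1.46  0.41  1.54  2.44]
[ 0.55  0.1  -0.25  1.61  0.02  1.44 -2.66]
[ 0.42  0.3  -0.11  1.93  0.04  0.92 -2.67]
```

```bash
python3 - <<'E'
from plan import *
O=[np.pi,0,yaw+np.pi/2]; Z=np.array([0,0,1])
move_ptp([.45,-.2,.4],O); move_ptp(list(tab+.3*Z),O); servo_line(list(tab+.174*Z),.1)
print(current_time(),current_tcp_pos(),current_ft_force())
for s in('top','side'):
    d=cam(s); np.savez(s+'1.npz',**d)
t=np.load('top1.npz')['img'][150:270,100:260]; s=np.load('side1.npz')['img'][160:310,160:310]
cv2.imwrite('pics/g1.png',np.hstack([cv2.resize(t,(400,300)),cv2.resize(s,(300,300))]))
E
```

```text
5.3 [0.46850992 0.2814877  0.17480391] [-0.16023302  0.04923882  0.90454432]
```

View pics/g1.png

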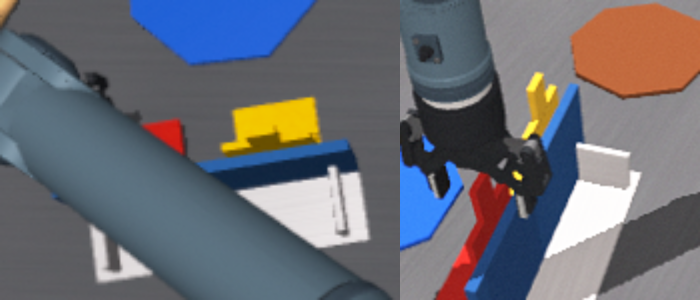

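The red tab at (490,195) stands between the open fingers, one in front and one behind above the board. No contact yet. I grip and lift.

```bash
python3 - <<'E'
from plan import *
Z=np.array([0,0,1])
grip(0.0,60); print(current_grip_width(),current_grasp_force(),current_ft_force(),current_tcp_pos())
p=np.array(current_tcp_pos())
for k in range(3):
    servo_line(list(p+.01*(k+1)*Z),.04); print(current_tcp_pos(),current_ft_force().round(2) if hasattr(current_ft_force(),'round') else current_ft_force())
d=cam('side'); np.savez('side2.npz',**d)
cv2.imwrite('pics/l1.png',cv2.resize(d['img'][160:310,160:310],(500,500))); print(current_time(),current_grip_width())
E
```

```text
0.0074057641934580105 58.916176557540894 [-0.24696243 -0.34072609  0.64106154] [0.46793173 0.28096772 0.17407277]
[0.46777427 0.28078977 0.18396344] [ 0.11 -0.71 -5.56]
[0.46819348 0.28121321 0.1945536 ] [-0.22  1.15 -4.78]
[0.46820024 0.28121399 0.2045334 ] [-1.01  0.31 -4.53]
7.3417 0.007208159487639149
```

View pics/l1.png

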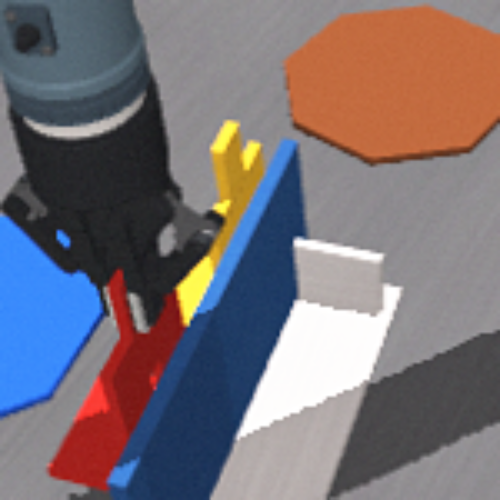

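The bracket (120,400) has risen evenly in the grip, and its 5 N weight is on the wrist. I pull it off in steps, watching the force.

```bash
python3 - <<'E'
from plan import *
Z=np.array([0,0,1]); p=np.array(current_tcp_pos())
for k in (.01,.02,.03,.045,.06,.075):
    servo_line(list(p+k*n),.05); f=np.array(current_ft_force()); print(k,f.round(1),(np.array(current_tcp_pos())-p).round(4))
    if np.linalg.norm(f[:2])>8: print('STOP');break
d=cam('side'); np.savez('side3.npz',**d)
cv2.imwrite('pics/p1.png',cv2.resize(d['img'][150:330,120:310],(528,500))); print(current_time(),current_grip_width())
E
```

```text
0.01 [-0.1  0.6 -3.8] [ 0.0104  0.0018 -0.0001]
0.02 [-0.2 -0.4 -2.7] [ 0.0201  0.0036 -0.    ]
0.03 [ 0.3 -0.3 -4.3] [0.03   0.0054 0.    ]
0.045 [-0.5 -0.  -3.7] [ 0.0445  0.0082 -0.0001]
0.06 [ 0.3 -0.5 -5.2] [ 0.0593  0.0109 -0.0001]
0.075 [-0.4  0.9 -2.9] [ 0.074   0.0136 -0.0001]
9.7917 0.007529989432772894
```

View pics/p1.png

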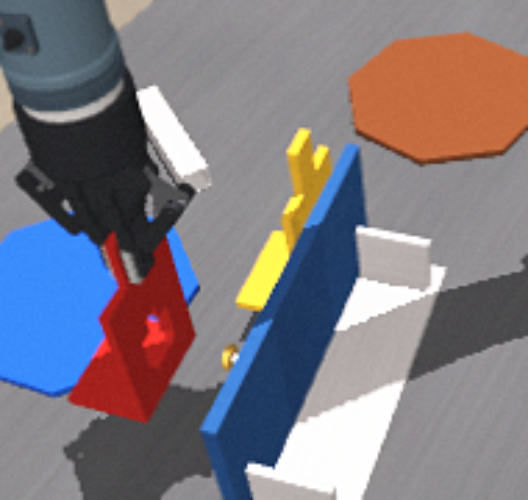

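The bracket is off: the brass screw head at (230,357) is bare and yellow still hangs. I go up, over and down to the plate.

```bash
python3 - <<'E'
from plan import *
O=[np.pi,0,yaw+np.pi/2]; Z=np.array([0,0,1]); p=np.array(current_tcp_pos())
pc=np.array([.533,-.203,0])-.031*n
servo_line([p[0],p[1],.4],.15); move_ptp(list(pc+.4*Z),O); servo_line(list(pc+.16*Z),.12); dwell(.3)
d=cam('side'); cv2.imwrite('pics/d1.png',d['img'][80:300,150:450].repeat(2,0).repeat(2,1)); print(current_time(),current_grip_width(),current_ft_force(),current_tcp_pos())
E
```

```text
15.5833 0.007073002516965518 [-0.67492696  0.62990897 -3.47320494] [ 0.5025534  -0.20868674  0.16009638]
```

View pics/d1.png

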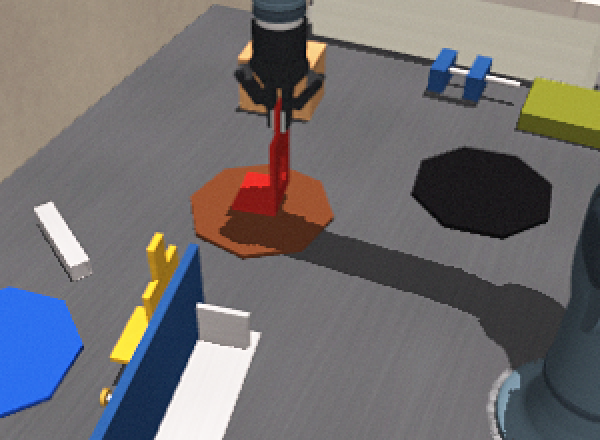

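The red bracket is upright above the middle of the rust plate (260,210). I lower it until contact.

```bash
python3 - <<'E'
from plan import *
p=np.array(current_tcp_pos()); z=.143; servo_line([p[0],p[1],z],.04); f0=np.mean([(dwell(.03),current_ft_force()[2])[1] for _ in range(5)])
while z>.128:
    z-=.001; servo_line([p[0],p[1],z],.02); f=np.mean([(dwell(.03),current_ft_force()[2])[1] for _ in range(4)])
    if f-f0>4: break
print('contact',z,f0,f,current_wrist_torque(),current_time())
d=cam('side'); np.savez('side5.npz',**d); cv2.imwrite('pics/c1.png',cv2.resize(d['img'][110:220,220:330],(500,500)))
E
```

```text
contact 0.13699999999999998 -3.841795179208442 1.4001885332233976 [ 0.04718401  0.38067287 -0.03422376] 18.625
```

View pics/c1.png

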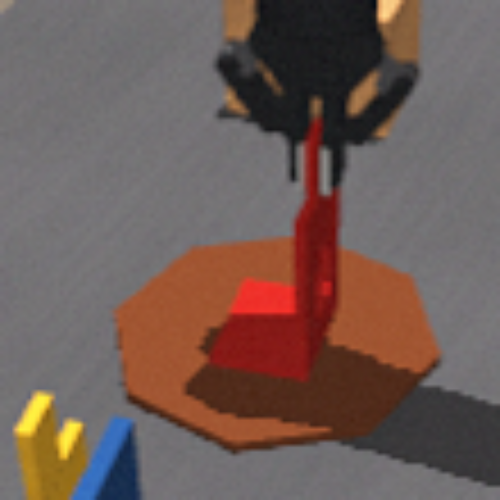

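The bracket is on or just above the plate at the predicted height. I check the foot's height by depth before releasing.

```bash
python3 - <<'E'
from seg import *
d=dict(np.load('side5.npz')); print(pts(d,[(272,176),(278,176),(275,182),(270,190),(285,192)]).round(4), pts(d,[(255,190),(310,195)]).round(4))
f=[(dwell(.05),current_ft_force())[1] for _ in range(6)]; print(np.mean(f,0),current_wrist_torque())
E
```

```text
[[ 0.5659 -0.2136  0.0146]
 [ 0.5472 -0.22    0.0162]
 [ 0.5436 -0.1909  0.014 ]
 [ 0.5435 -0.1552  0.0081]
 [ 0.4942 -0.1616  0.0127]] [[ 0.5869 -0.1359  0.0075]
 [ 0.4205 -0.1869  0.0073]]
[-2.6563973  -0.64044153  2.91447738] [0.01838587 0.5333061  0.03397998]
```

Foot top is 8 mm above the plate, so it is seated. I release and retreat.

```bash
python3 - <<'E'
from plan import *
p=np.array(current_tcp_pos())
grip(0.02); grip(0.05); servo_line([p[0],p[1],.24],.08); servo_line([p[0],p[1],.40],.2); move_ptp([.45,-.45,.4],[np.pi,0,yaw+np.pi/2]); dwell(.3)
d=cam('side'); t=cam('top'); cv2.imwrite('pics/f1.png',np.hstack([cv2.resize(d['img'][90:300,150:360],(400,400)),cv2.resize(t['img'][120:290,220:390],(400,400))]))
for nme,c in(('top',t),('side',d)):
    uv,P=masked(c,'red'); P=P[(P[:,1]<0)&(P[:,1]>-.35)&(P[:,0]>.4)]; 
    for lo,hi in((.01,.024),(.145,.19)):
        k=(P[:,2]>lo)&(P[:,2]<hi); print(nme,lo,k.sum(),cv2.minAreaRect(P[k][:,:2].astype(np.float32)),P[k][:,2].max())
    uv,P=masked(c,'yellow'); P=P[(P[:,1]>0)&(P[:,2]>.205)]; print(P.mean(0))
print(current_time(),current_ft_force())
E
```

```text
top 0.01 437 ((0.5331547260284424, -0.2036106139421463), (0.07070286571979523, 0.09051601588726044), 10.360464096069336) 0.023805892488956804
top 0.145 69 ((0.5023209452629089, -0.20924259722232819), (0.008785494603216648, 0.03023236244916916), 9.79023265838623) 0.18903068286963734
[0.4954087  0.1314985  0.21880746]
side 0.01 290 ((0.5298349857330322, -0.20290228724479675), (0.07056280970573425, 0.09790019690990448), 10.387953758239746) 0.02369177324523173
side 0.145 61 ((0.4976513385772705, -0.20422063767910004), (0.008873118087649345, 0.03020758181810379), 11.218717575073242) 0.1837592481140889
[0.49454685 0.13337689 0.21899786]
23.425 [0.45424179 0.96629972 0.00897141]
```

View pics/f1.png

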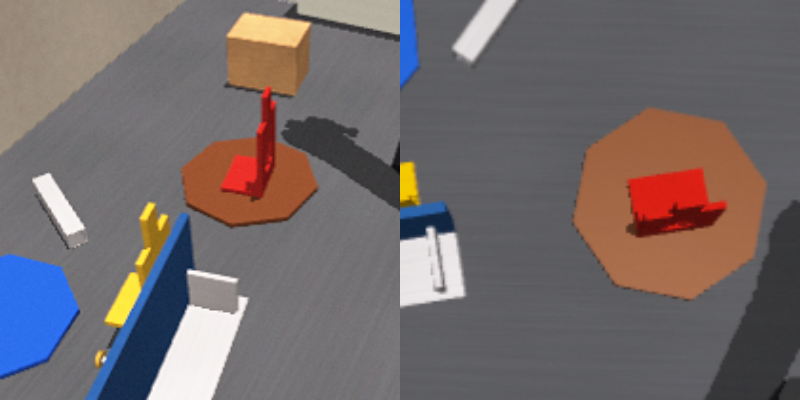

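The bracket stands upright at the plate's centre (670,200), yellow hangs unmoved, and the robot is clear.

```bash
python3 -c "
from bench import *
print(close_job())"
```

```text
the job is handed in; nothing more can be done
None
```

The red bracket is off its screw and standing upright within a few mm of the middle of the rusty plate, set down under force control; the yellow bracket still hangs where it was, and the job was handed in at about 23.5 s.

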